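Find the transport case that rattles and show it to the reader

TASK

One of the three sealed transport cases came back with a metal logger still loose inside: pick them up one at a time and shake them to find the one that rattles, gently standing each quiet case back where it was and keeping it away from the reader. Then carry the rattling case to the flat table reader and finish while still holding it in the gripper, still and level, a hand's breadth above the middle of the reader's window; do not let go of it, and leave everything else on the bench where it is.

Things in the scene. Friction and masses are not known exactly. Their poses are not given: they have to be found in the camera images.
- case_a: sealed grey plastic transport case, flush lighter lid, steel latch at each short end; 104 mm long (x axis) x 52 wide (y) x 62 high; origin at the centre of its underside. Loose; a, b, c look alike and stand in a row left, middle and right of the robot in any order. 230 to 610 g when empty, each different, so weight tells nothing. Grip it across the 52 mm width from above, on the upper half
- case_b: sealed grey plastic transport case, flush lighter lid, steel latch at each short end; 104 mm long (x axis) x 52 wide (y) x 62 high; origin at the centre of its underside. Like case_a. Just one of a, b, c (any) hides a loose 34 mm, 165 g metal ball-shaped logger; shaken or tipped over 0.2 rad along the length it rolls 58 mm, knocks on the ends, and stays at the end it ran to while level, shifting the balance
- case_c: sealed grey plastic transport case, flush lighter lid, steel latch at each short end; 104 mm long (x axis) x 52 wide (y) x 62 high; origin at the centre of its underside. Like case_a. The two quiet cases hold nothing loose: once the hand has stopped, nothing in them moves or knocks
- reader_top (a point): centre of the top face of the flat table reader, a black slab 130 x 130 mm, 24 mm high, with a square dark grey window in its top; fixed to the bench, beyond the row of cases; this point lies 24 mm above the bench
- spray: clear bottle with a white cap, 60 mm across, 150 mm tall, loose bystander; origin at the centre of its underside
- labels: roll of paper labels lying flat, 68 mm across, 26 mm high, loose bystander; origin at the centre of its underside
- marker: white marker with a black cap, 126 mm long, 13 mm thick, lying between two cases, loose bystander; origin at the middle of its underside, x along it
- capdish: small open white dish, 70 x 50 mm, 16 mm high, lying between two cases, loose bystander; origin at the centre of its underside
- cup: white plastic cup, 72 mm across, 80 mm tall, loose bystander; origin at the centre of its underside
- rack: blue tube rack full of capped tubes with beige caps, 120 x 200 mm, 118 mm tall, fixed; origin at the centre of its underside

How it is judged (in metres and radians):
On the way:
1. the case with the logger in it is held off the bench and shaken (or tipped) so that the logger knocks or runs to an end (((distance between logger_c0 and case_a below 0.08 m and height (world z) of case_a above 0.015 m and contact force between the fingers and case_a above 1 N and (contact force between logger_c0 and case_a above 3.5 N or x of logger_c0 in the frame of case_a above 0.022 m or x of logger_c0 in the frame of case_a below -0.022 m)) or (distance between logger_c0 and case_b below 0.08 m and height (world z) of case_b above 0.015 m and contact force between the fingers and case_b above 1 N and (contact force between logger_c0 and case_b above 3.5 N or x of logger_c0 in the frame of case_b above 0.022 m or x of logger_c0 in the frame of case_b below -0.022 m)) or (distance between logger_c0 and case_c below 0.08 m and height (world z) of case_c above 0.015 m and contact force between the fingers and case_c above 1 N and (contact force between logger_c0 and case_c above 3.5 N or x of logger_c0 in the frame of case_c above 0.022 m or x of logger_c0 in the frame of case_c below -0.022 m)))).
At the end, for the whole second after the job is handed in: The case with the logger is held by the fingers, still, upright within 0.2 rad, its centre within 50 mm sideways of the reader's middle, its underside 55 to 200 mm above the bench; the two quiet cases stand upright on the bench within 60 mm of where they started (((distance between logger_c0 and case_a below 0.08 m and horizontal distance between case_a and reader_top below 0.05 m and height (world z) of case_a between 0.055 and 0.2 m and angle between case_a's own z axis and vertical below 0.2 rad and linear speed of case_a below 0.04 m/s and angular speed of case_a below 0.3 rad/s and contact force between the fingers and case_a above 2 N and (height (world z) of case_b below 0.012 m and angle between case_b's own z axis and vertical below 0.1 rad and distance of case_b from where it was at the start of the episode below 0.06 m and linear speed of case_b below 0.03 m/s) and (height (world z) of case_c below 0.012 m and angle between case_c's own z axis and vertical below 0.1 rad and distance of case_c from where it was at the start of the episode below 0.06 m and linear speed of case_c below 0.03 m/s)) or (distance between logger_c0 and case_b below 0.08 m and horizontal distance between case_b and reader_top below 0.05 m and height (world z) of case_b between 0.055 and 0.2 m and angle between case_b's own z axis and vertical below 0.2 rad and linear speed of case_b below 0.04 m/s and angular speed of case_b below 0.3 rad/s and contact force between the fingers and case_b above 2 N and (height (world z) of case_a below 0.012 m and angle between case_a's own z axis and vertical below 0.1 rad and distance of case_a from where it was at the start of the episode below 0.06 m and linear speed of case_a below 0.03 m/s) and (height (world z) of case_c below 0.012 m and angle between case_c's own z axis and vertical below 0.1 rad and distance of case_c from where it was at the start of the episode below 0.06 m and linear speed of case_c below 0.03 m/s)) or (distance between logger_c0 and case_c below 0.08 m and horizontal distance between case_c and reader_top below 0.05 m and height (world z) of case_c between 0.055 and 0.2 m and angle between case_c's own z axis and vertical below 0.2 rad and linear speed of case_c below 0.04 m/s and angular speed of case_c below 0.3 rad/s and contact force between the fingers and case_c above 2 N and (height (world z) of case_a below 0.012 m and angle between case_a's own z axis and vertical below 0.1 rad and distance of case_a from where it was at the start of the episode below 0.06 m and linear speed of case_a below 0.03 m/s) and (height (world z) of case_b below 0.012 m and angle between case_b's own z axis and vertical below 0.1 rad and distance of case_b from where it was at the start of the episode below 0.06 m and linear speed of case_b below 0.03 m/s)))); the arm keeps its last pose, push and grip.
It fails at once if a quiet case is brought over the reader (its centre within 70 mm of the reader's middle) ((not (distance between logger_c0 and case_a below 0.08 m) and horizontal distance between case_a and reader_top below 0.07 m) or (not (distance between logger_c0 and case_b below 0.08 m) and horizontal distance between case_b and reader_top below 0.07 m) or (not (distance between logger_c0 and case_c below 0.08 m) and horizontal distance between case_c and reader_top below 0.07 m)).
It fails at once if a case is let go or dropped while more than 20 mm off the bench ((height (world z) of case_a above 0.02 m and contact force between the fingers and case_a below 0.05 N) or (height (world z) of case_b above 0.02 m and contact force between the fingers and case_b below 0.05 N) or (height (world z) of case_c above 0.02 m and contact force between the fingers and case_c below 0.05 N)).
It fails at once if a loose bystander is pushed more than 40 mm or tipped over (distance of any of spray, labels, marker, capdish, cup from where it was at the start of the episode above 0.04 m or angle between any of spray, labels, marker, capdish, cup's own z axis and vertical above 0.5 rad).
It also fails if it takes over 70 s, if anything falls off the work surface, if the arm or the gripper's body presses on something with over 40 N, if the wrist force passes 120 N, or if a joint passes its speed limit or range.

ROBOT

A 6-joint arm with a two-finger parallel gripper is mounted at the origin on the work surface. World frame = base frame: x ahead of the robot, y to its left, z up, the work surface at z = 0. Lengths are in mm, angles in rad, forces in N, time in s.
With the tool pointing down it reaches from about 300 to 875 mm from the base axis. Payload 6.4 kg.
Tool frame: the origin (TCP) lies midway between the tips of the shut fingers; the grasp point (between the pads) lies 19 mm behind it; z points along the fingers, y is the direction in which the jaws open and shut (so a half turn about z gives the same grasp; the last joint's range is limited). The gripper opens to 88 mm and grips with 3 to 60 N. Pads are 18 mm wide; open, the fingers measure 123 mm over their backs; the gripper's body (75 mm by 187 mm) begins 45 mm behind the grasp point.
Start: joints at [1.097, 0.181, 1.607, -0, 1.354, -0.206], TCP at [152.139, 554.522, 238.714] pointing down, gripper open.
Joint ranges: [-2.99, 2.99], [-0.89, 2.07], [0.3, 2.58], [-1.14, 4.28], [0, 2.63], [-3.12, 3.12]. Speed limits (rad/s): [2.57, 2.57, 3.01, 3.14, 3.14, 3.14].

INTERFACE

Orientations are given as a rotation vector (axis times angle).
In Python, from cell import * gives the robot as it stands.
- The arm moves only by the tool send_rows, never from a script. Its argument "moves" is a list of rows, each a list of 2 entries, a list of its own where there are three numbers: the shift along the tool's x, y, z in mm, then the turn about the tool's z in rad. A call has 1 to 5 rows; each row is the pose to reach, as a shift and turn from the pose measured when the call began, along the tool's axes at that moment; what a row does not reach only later rows make up. A row lasts 1/8 s, in which the tool goes at most 62.5 mm and 10.7 degrees, less where a joint would pass 70% of its speed; a pose out of reach is approached as far as the arm can. A call with a gripper value outside its range is refused whole. "fingers" is the opening, from 0 (shut) to 1 (fully open), set as the call begins (left out, the last holds). The fingers move at their own pace and stop on an object; "newtons" is the grip in N (left out, the last holds). Time passes only in rows, so rows that repeat a pose let the fingers close. It gives the time, the measured TCP pose, the force and the opening at its end, in the units of the state.
- read_state(): the state, without advancing time (a new reading comes with each control period).
- capture(name): name is "scene" or "top"; returns the picture (420x560x3 uint8, blue, green, red); there is no depth.
- camera_model(name): a dict with "intrinsics" (3x3 intrinsics, pixels), "rvec" (rotation vector, rad) and "tvec" (3), from world to camera coordinates, as OpenCV has them. Camera axes: x right, y down, z forward; pixel columns grow to the right and rows downward; lengths in mm; the calibration is good to about 2 mm. A picture is of the moment at which its call begins. camera_model takes no time and is no camera call.
- hand_in(): hands the job in, once; it reports no verdict.
The state is a dict: "time": time; "joint_positions": joint angles; "qvel": joint speeds; "effort": joint torques, N m; "position": TCP position; "tcp_rot": TCP orientation; "contact_force": force on the tool from outside, world axes, zero at the start; "moment": the same for the moment, N m; "gripper_width": finger opening in mm.
Only numpy, scipy, OpenCV 4.12 (cv2) and the standard library are available. Lean on these libraries where they do the work, as an engineer would, in place of code of your own. Each camera call takes 0.05 s, during which the arm holds its last target.

## Working session

There is one attempt and no reset: what is moved stays moved. The work goes in short steps, Python scripts to look and compute and a tool call to move; the robot and the scene stay as the last step left them, time stands still between calls to the robot, and variables do not carry over. Pictures are saved under pics/ and viewed, and the job is handed in when it is done.

Besides the shell and the picture viewer there is one more tool, called after "Request:" in YAML: its name, and indented under it one key for each argument. send_rows: Moves the arm, as the interface text tells. Its arguments: {"type":"object","properties":{"moves":{"type":"array","items":{"type":"array"}},"fingers":{"type":"number"},"newtons":{"type":"number"}},"required":["moves"]}

```bash
ls; mkdir -p pics
python3 - <<'E'
from cell import *
import cv2
for n in("scene","top"):
    cv2.imwrite(f"pics/{n}0.png",capture(n)); print(camera_model(n))
print(read_state())
E
```

```text
pics
{'intrinsics': array([[457.47979235,   0.        , 280.54807834],
       [  0.        , 457.47979235, 203.65422626],
       [  0.        ,   0.        ,   1.        ]]), 'rvec': array([ 1.08979332,  2.56924693, -0.84039607]), 'tvec': array([ 369.70395047, -318.25634073, 1369.5048345 ])}
{'intrinsics': array([[408.5290669 ,   0.        , 279.76307759],
       [  0.        , 408.5290669 , 214.70432257],
       [  0.        ,   0.        ,   1.        ]]), 'rvec': array([ 2.16899738, -2.12276143,  0.13198358]), 'tvec': array([  18.70240386,  570.90369127, 1030.16602606])}
{'time': 0.1, 'joint_positions': array([ 1.09672770e+00,  1.81496361e-01,  1.60790989e+00, -2.22666297e-05,
        1.35379930e+00, -2.06287948e-01]), 'qvel': array([-0.00402417, -0.00225864, -0.00082734, -0.00062745, -0.00056599,
        0.00074728]), 'effort': array([ 4.69427287e-04, -4.34819305e+01, -3.42701054e+01,  7.02884607e-02,
        3.40898044e-02, -8.89100215e-05]), 'position': array([151.89533506, 554.0673697 , 237.88267296]), 'tcp_rot': array([-4.19296571e-01, -3.11296270e+00,  2.39934323e-03]), 'contact_force': array([-0.34234897,  0.49597432, -0.32146097]), 'moment': array([ 3.17815174e-03, -3.90577016e-05, -5.91667780e-02]), 'gripper_width': 87.96127981762066}
```

View pics/top0.png

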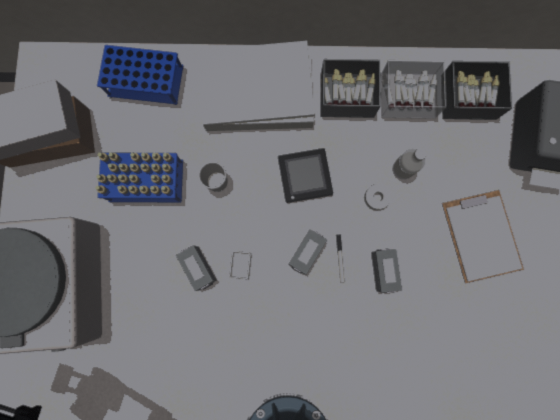

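View pics/scene0.png

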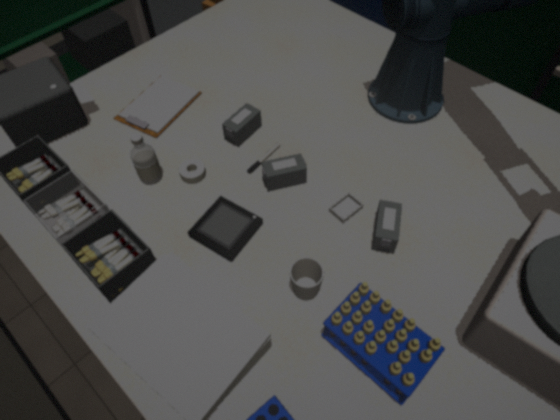

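The top view shows three cases at about (195,268), (308,252) and (388,271), the reader at (305,175), the dish at (241,265) and the marker at (341,258). I'll enlarge these next.

Run:
```python
import cv2,numpy as np
i=cv2.imread("pics/top0.png")
i=cv2.convertScaleAbs(i,alpha=1.6,beta=10)
cv2.imwrite("pics/l.png",cv2.resize(i[140:300,165:275],None,fx=5*.75,fy=5*.75,interpolation=2))
c=cv2.resize(i[220:300,170:270],None,fx=8,fy=7.5*8/7.5*1.0,interpolation=2)[:600]
cv2.imwrite("pics/l.png",cv2.resize(i[235:305,170:270],None,fx=8,fy=8,interpolation=2))
cv2.imwrite("pics/m.png",cv2.resize(i[225:300,275:375],None,fx=8,fy=8,interpolation=2))
cv2.imwrite("pics/r.png",cv2.resize(i[235:305,330:430],None,fx=8,fy=8,interpolation=2))
```

```text
(no output)
```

View pics/l.png

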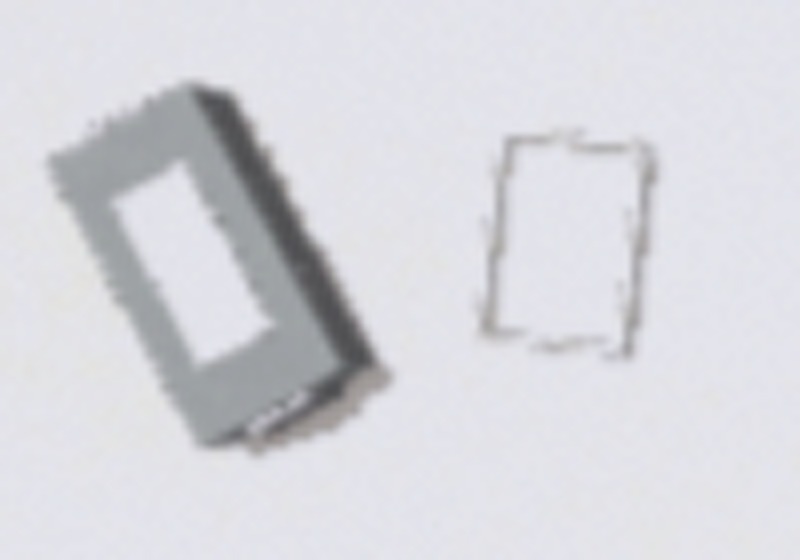

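View pics/m.png

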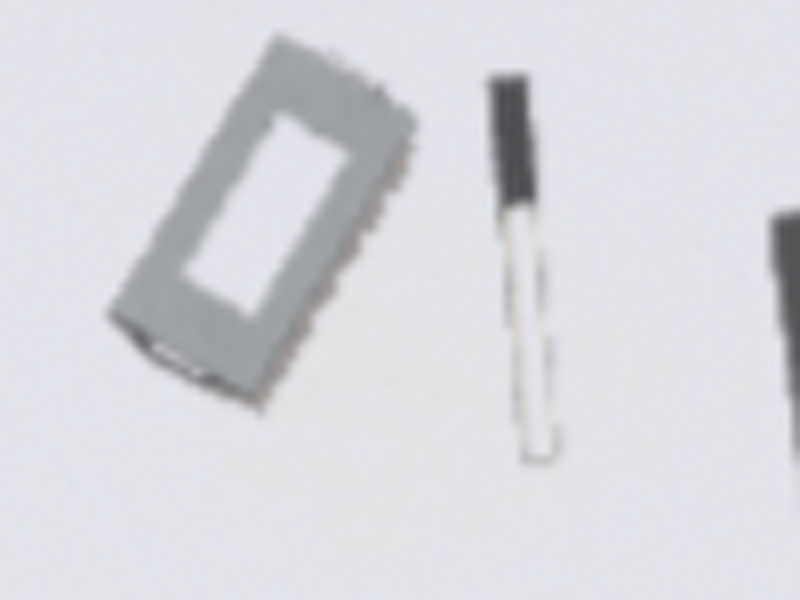

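View pics/r.png

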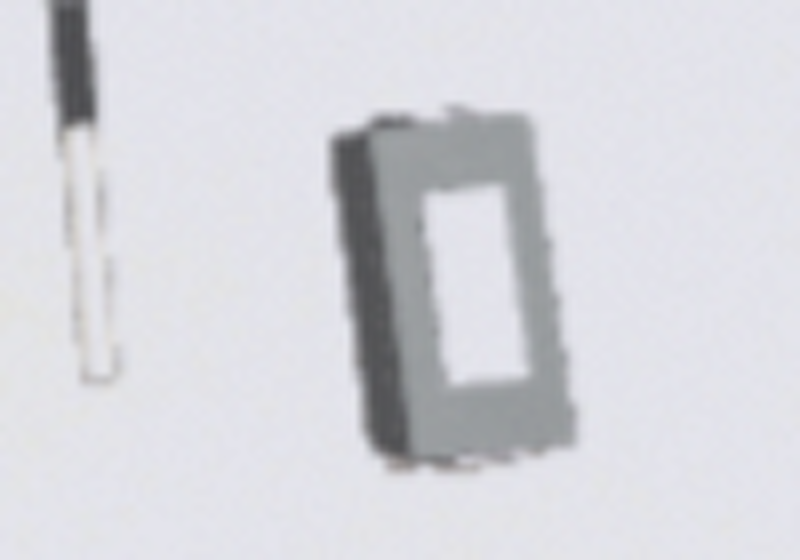

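```bash
cat > h.py <<'E'
import numpy as np, cv2
from cell import *
def R(v): return cv2.Rodrigues(np.array(v,float))[0]
def w(n,px,z):
    m=camera_model(n);r=R(m["rvec"]);t=np.array(m["tvec"]).reshape(3)
    d=cv2.undistortPoints(np.array(px,float).reshape(-1,1,2),m["intrinsics"],None).reshape(-1,2)
    out=[]
    for u,v in d:
        ray=r.T@np.array([u,v,1]);c=-r.T@t
        out.append(c+ray*(z-c[2])/ray[2])
    return np.array(out)
def yaw_axis(a): return np.degrees(np.arctan2(a[1],a[0]))
def st():
    s=read_state(); r=R(s["tcp_rot"])
    print("t",round(s["time"],2),"pos",s["position"].round(1),"toolx",yaw_axis(r[:,0]).round(2),"tilt",r[:,2].round(4),"F",np.array(s["contact_force"]).round(2),"M",np.array(s["moment"]).round(3),"w",round(s["gripper_width"],1),"q",np.array(s["joint_positions"]).round(2)); return s,r
def rel(x,y,z,toolx_deg):
    s,r=st()
    d=r.T@(np.array([x,y,z])-s["position"])
    a=np.radians(toolx_deg); tx=np.array([np.cos(a),np.sin(a),0]); l=r.T@tx
    print("shift tool",d.round(1),"turn",np.arctan2(l[1],l[0]).round(3),"(or +-pi)")
E
python3 - <<'E'
from h import *
o=dict(L=(170,235,[(50,158),(190,83),(342,370),(203,443)]),M=(275,225,[(275,35),(415,125),(262,405),(112,315)]),R=(330,235,[(375,128),(530,115),(575,440),(412,458)]))
for k,(a,b,c) in o.items():
    p=(np.array(c)+.5)/8-.5+[a,b]; q=w("top",p,62)
    ax=(q[0]-q[3]+q[1]-q[2]); print(k,q.mean(0).round(1),"len",np.linalg.norm(ax)/2,"wid",np.linalg.norm(q[0]-q[1]+q[3]-q[2])/2,"yaw",yaw_axis(ax))
p=(np.array([(508,75),(540,462)])+.5)/8-.5+[275,225];print("marker",w("top",p,8).round(0))
p=(np.array([(510,138),(652,148),(630,352),(487,330)])+.5)/8-.5+[170,235];print("dish",w("top",p,16).round(0))
print("reader",w("top",[(279,155),(324,149),(332,193),(286,202),(306,174)],24).round(0))
print("cup,rack",w("top",[(217,180),(98,153),(181,153)],80).round(0),w("top",[(98,153),(181,153),(181,202)],118).round(0),"spray",w("top",[(418,156)],150),"labels",w("top",[(377,197)],26))
st()
i=cv2.imread("pics/top0.png");i=cv2.convertScaleAbs(i,alpha=1.6,beta=10)
cv2.imwrite("pics/rd.png",cv2.resize(i[140:210,265:345],None,fx=8,fy=8,interpolation=2))
E
```

```text
L [428.8 243.7  62. ] len 102.7301101043235 wid 49.16705135628413 yaw 30.832093277014383
M [473.8 -42.4  62. ] len 101.62081095885114 wid 53.58569755523036 yaw -28.62933677610943
R [ 432.9 -245.3   62. ] len 102.04797542012103 wid 50.05615468235855 yaw 6.431747041836551
marker [[ 526. -125.    8.]
 [ 399. -136.    8.]]
dish [[472. 152.  16.]
 [470. 105.  16.]
 [403. 110.  16.]
 [409. 157.  16.]]
reader [[ 735.   37.   24.]
 [ 754.  -85.   24.]
 [ 634. -107.   24.]
 [ 607.   15.   24.]
 [ 684.  -37.   24.]]
cup,rack [[651. 192.  80.]
 [716. 503.  80.]
 [720. 288.  80.]] [[705. 485. 118.]
 [709. 278. 118.]
 [586. 271. 118.]] spray [[ 703.0471984  -296.21534131  150.        ]] labels [[ 624.9198419  -226.04999673   26.        ]]
t 0.1 pos [151.9 554.1 237.9] toolx 164.66 tilt [-7.0e-04 -1.4e-03 -1.0e+00] F [-0.34  0.5  -0.32] M [ 0.003 -0.    -0.059] w 88.0 q [ 1.1   0.18  1.61 -0.    1.35 -0.21]
```

View pics/rd.png

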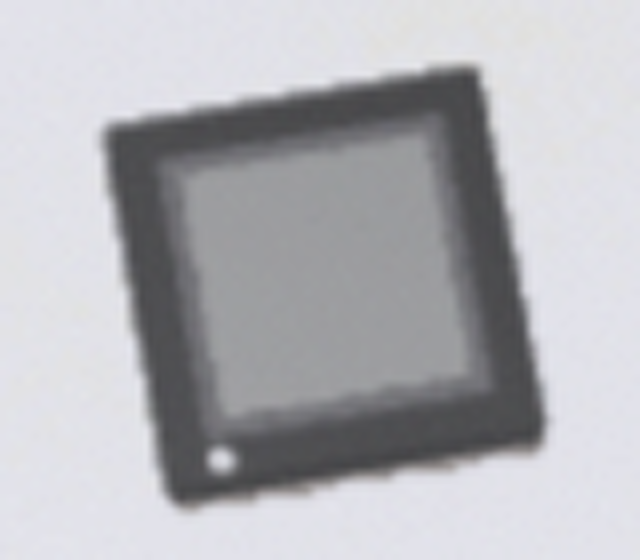

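Run:
```python
from h import *
rel(428.8,243.7,130,210.8)
```

```text
t 0.1 pos [151.9 554.1 237.9] toolx 164.66 tilt [-7.0e-04 -1.4e-03 -1.0e+00] F [-0.34  0.5  -0.32] M [ 0.003 -0.    -0.059] w 88.0 q [ 1.1   0.18  1.61 -0.    1.35 -0.21]
shift tool [-349.2 -225.9  108.1] turn -0.805 (or +-pi)
```

Request:
send_rows:
  moves:
    - [[-349,-226,108],-0.805]
    - [[-349,-226,108],-0.805]
    - [[-349,-226,108],-0.805]
    - [[-349,-226,108],-0.805]
    - [[-349,-226,108],-0.805]
  fingers: 0.95

```text
time: 0.72
position: [339.6, 344.4, 165.2]
tcp_rot: [0.842, -3.026, 0.001]
contact_force: [0.8, 0.2, -0.2]
gripper_width: 83.9
```

Run:
```python
from h import *
rel(428.8,243.7,130,210.8)
```

```text
t 0.72 pos [339.6 344.4 165.2] toolx -148.91 tilt [-5.0e-04 -1.1e-03 -1.0e+00] F [ 0.77  0.22 -0.24] M [ 0.043 -0.051 -0.01 ] w 83.9 q [ 0.55  0.06  1.9  -0.    1.18 -1.57]
shift tool [ -24.4 -132.3   35.3] turn 0.005 (or +-pi)
```

Request:
send_rows:
  moves:
    - [[-24,-132,35],0.005]
    - [[-24,-132,35],0.005]
    - [[-24,-132,35],0.005]
    - [[-24,-132,35],0.005]

```text
time: 1.23
position: [428.2, 243.3, 129.9]
tcp_rot: [0.831, -3.028, 0.001]
contact_force: [-0.4, 0.7, 1.0]
gripper_width: 83.7
```

Run:
```python
from h import *
rel(428.8,243.7,28,210.8)
cv2.imwrite("pics/a1.png",capture("scene"))
```

```text
t 1.23 pos [428.2 243.3 129.9] toolx -149.32 tilt [-0.0018 -0.0011 -1.    ] F [-0.43  0.74  1.  ] M [ 0.078  0.039 -0.055] w 83.7 q [ 0.28  0.13  1.9  -0.    1.11 -1.83]
shift tool [ -0.9   0.  101.9] turn -0.002 (or +-pi)
```

View pics/a1.png

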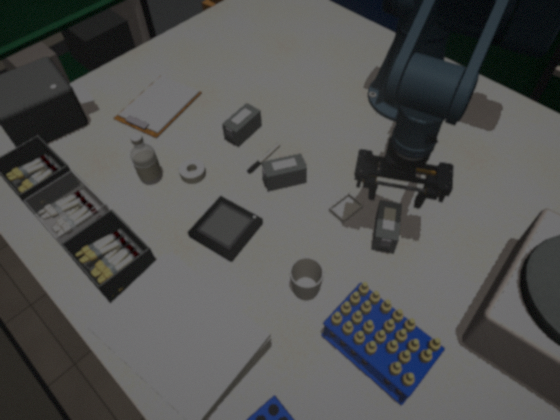

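```bash
cat >> h.py <<'E'
def proj(n,p):
    m=camera_model(n);return cv2.projectPoints(np.array(p,float).reshape(-1,3),m["rvec"],m["tvec"],m["intrinsics"],None)[0].reshape(-1,2).round(1)
E
python3 - <<'E'
from h import *
s,r=st()
print(proj("scene",[s["position"],s["position"]-80*r[:,2],[428.8,243.7,62]]))
i=capture("scene");cv2.imwrite("pics/a2.png",cv2.resize(i[130:270,320:480],None,fx=4,fy=4))
i=capture("top");cv2.imwrite("pics/a3.png",i)
E
```

```text
t 1.27 pos [427.7 244.2 130.2] toolx -149.23 tilt [-1.4e-03 -8.0e-04 -1.0e+00] F [-0.49  0.34 -0.87] M [0.053 0.049 0.   ] w 83.8 q [ 0.28  0.13  1.9  -0.    1.11 -1.83]
[[393.7 200.3]
 [401.1 176.8]
 [387.7 218.2]]
```

View pics/a2.png

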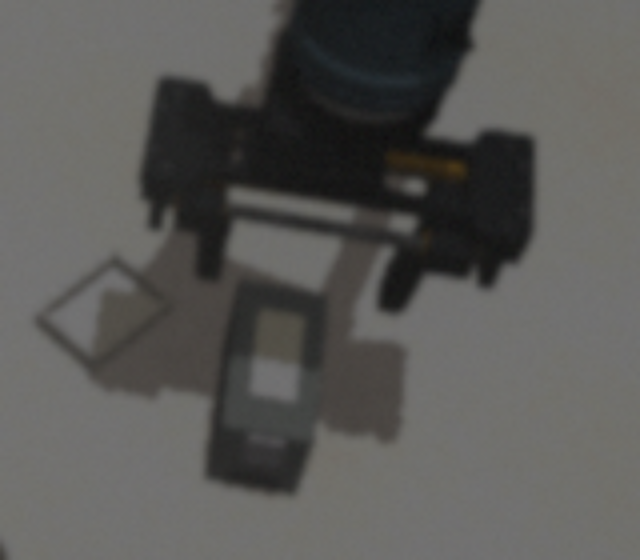

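View pics/a3.png

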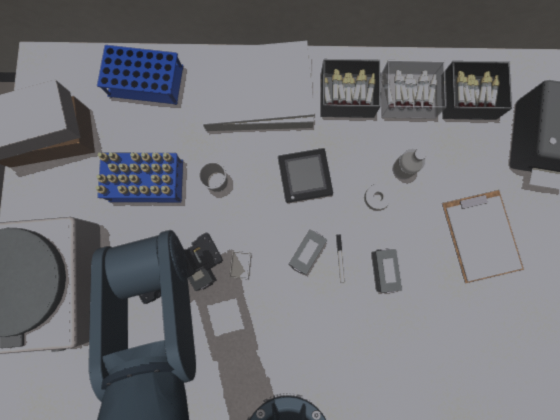

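The fingers straddle the left case. The fingertip midpoint reads about (395,203), against a projected (394,200). I'll go down now.

Request:
send_rows:
  moves:
    - [[-1,0,50],0]
    - [[-1,0,85],0]
    - [[-1,0,103],0]
    - [[-1,0,103],0]

```text
time: 1.88
position: [426.3, 246.4, 26.7]
tcp_rot: [0.84, -3.024, 0.001]
contact_force: [0.5, -0.8, 0.4]
gripper_width: 83.6
```

Request:
send_rows:
  moves:
    - [[0,0,0],0]
    - [[0,0,0],0]
    - [[0,0,0],0]
    - [[0,0,0],0]
    - [[0,0,0],0]
  fingers: 0.3
  newtons: 45

```text
time: 2.5
position: [427.2, 246.3, 27.5]
tcp_rot: [0.84, -3.025, 0.001]
contact_force: [-0.1, -2.2, 6.0]
gripper_width: 51.3
```

Run:
```python
from h import *
st()
```

```text
t 2.5 pos [427.2 246.3  27.5] toolx -148.96 tilt [-0.0015 -0.0013 -1.    ] F [-0.13 -2.15  5.98] M [-0.465 -0.065  0.054] w 51.3 q [ 0.28  0.31  1.94 -0.    0.89 -1.83]
```

Request:
send_rows:
  moves:
    - [[0,0,-15],0]
    - [[0,0,-45],0]
    - [[0,0,-70],0]
    - [[0,0,-70],0]
    - [[0,0,-70],0]

```text
time: 3.12
position: [426.3, 246.1, 96.6]
tcp_rot: [0.839, -3.024, 0.001]
contact_force: [-0.1, 0.3, -6.4]
gripper_width: 51.7
```

```bash
cat >> h.py <<'E'
def meas(n=6):
    F=[];M=[]
    for _ in range(n):
        capture("top"); s=read_state(); F.append(s["contact_force"]);M.append(s["moment"])
    F=np.array(F);M=np.array(M);r=R(s["tcp_rot"])
    print("F",F.mean(0).round(2),F.std(0).round(2),"Mworld",M.mean(0).round(3),"Mtool(as world)",(M.mean(0)@r).round(3),"sd",M.std(0).round(3))
E
python3 - <<'E'
from h import *
st();meas()
E
```

```text
t 3.12 pos [426.3 246.1  96.6] toolx -148.97 tilt [-0.0033 -0.0017 -1.    ] F [-0.11  0.26 -6.35] M [0.045 0.015 0.005] w 51.7 q [ 0.28  0.18  1.92 -0.    1.04 -1.83]
F [-0.14  0.22 -5.79] [0.5  0.52 0.27] Mworld [ 0.056  0.021 -0.004] Mtool(as world) [-0.058 -0.011  0.004] sd [0.028 0.029 0.02 ]
```

Request:
send_rows:
  moves:
    - [[40,0,0],0]
    - [[-40,0,0],0]
    - [[40,0,0],0]
    - [[-40,0,0],0]
    - [[0,0,0],0]

```text
time: 4.05
position: [425.4, 245.9, 91.6]
tcp_rot: [0.837, -3.017, 0.001]
contact_force: [-3.5, -0.6, 1.3]
gripper_width: 51.5
```

Run:
```python
from h import *
st();meas(10)
```

```text
t 4.05 pos [425.4 245.9  91.6] toolx -148.97 tilt [-0.0099 -0.0034 -0.9999] F [-3.53 -0.64  1.34] M [-0.214  0.509  0.038] w 51.5 q [ 0.28  0.2   1.92 -0.    1.04 -1.83]
F [-0.23  0.13 -5.52] [0.86 0.41 0.41] Mworld [ 0.057  0.041 -0.012] Mtool(as world) [-0.07   0.006  0.012] sd [0.034 0.029 0.023]
```

Request:
send_rows:
  moves:
    - [[-40,0,0],0]
    - [[40,0,0],0]
    - [[-40,0,0],0]
    - [[40,0,0],0]
    - [[0,0,0],0]

```text
time: 5.18
position: [415.3, 242.8, 90.0]
tcp_rot: [0.834, -3.004, 0.002]
contact_force: [1.1, 0.5, -5.5]
gripper_width: 52.0
```

Run:
```python
from h import *
st();meas(10)
```

```text
t 5.17 pos [415.3 242.8  90. ] toolx -148.96 tilt [-0.0232 -0.0077 -0.9997] F [ 1.05  0.5  -5.55] M [ 0.049 -0.041  0.006] w 52.0 q [ 0.28  0.19  1.94 -0.    1.04 -1.83]
F [ 0.47  0.11 -5.06] [1.12 0.56 0.73] Mworld [ 0.092 -0.038 -0.003] Mtool(as world) [-0.059 -0.08   0.003] sd [0.027 0.109 0.035]
```

Run:
```python
from h import *
meas(10);st()
```

```text
F [ 0.11 -0.03 -5.56] [0.6  0.44 0.57] Mworld [ 0.077 -0.03  -0.011] Mtool(as world) [-0.051 -0.065  0.011] sd [0.032 0.03  0.021]
t 6.17 pos [427.4 246.4  97.4] toolx -148.97 tilt [-0.0018 -0.0013 -1.    ] F [ 0.59 -0.79 -4.93] M [ 0.08   0.008 -0.001] w 51.4 q [ 0.28  0.18  1.92 -0.    1.04 -1.83]
```

Request:
send_rows:
  moves:
    - [[40,0,0],0]
    - [[-40,0,0],0]
    - [[40,0,0],0]
    - [[-40,0,0],0]
    - [[0,0,0],0]

```text
time: 6.8
position: [425.9, 246.1, 92.5]
tcp_rot: [0.838, -3.019, 0.001]
contact_force: [1.2, 0.1, -3.9]
gripper_width: 51.7
```

Run:
```python
from h import *
for _ in range(6): capture("top")
meas(14);st()
i=capture("scene");cv2.imwrite("pics/a4.png",cv2.resize(i[130:270,320:480],None,fx=4,fy=4))
```

```text
F [ 0.06  0.05 -5.76] [0.56 0.59 0.65] Mworld [0.009 0.062 0.001] Mtool(as world) [-0.04   0.048 -0.001] sd [0.028 0.025 0.025]
t 7.8 pos [427.4 246.4  97.3] toolx -148.97 tilt [-0.0018 -0.0014 -1.    ] F [ 0.37  0.93 -5.94] M [ 0.003  0.074 -0.016] w 51.9 q [ 0.28  0.18  1.92 -0.    1.04 -1.83]
```

View pics/a4.png

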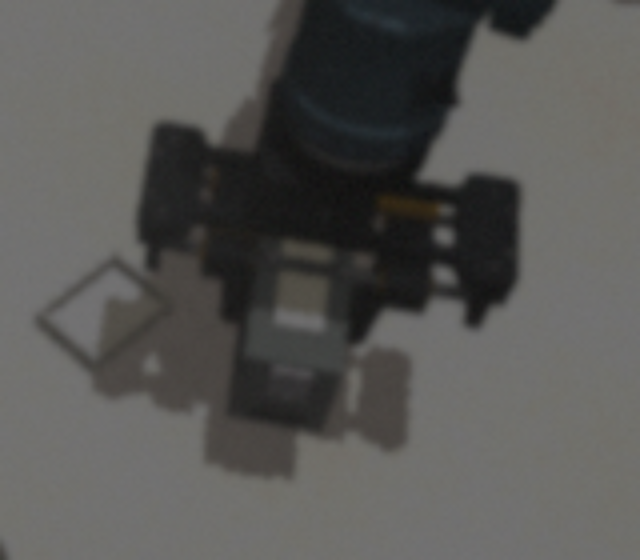

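Request:
send_rows:
  moves:
    - [[-40,0,0],0]
    - [[40,0,0],0]
    - [[-40,0,0],0]
    - [[40,0,0],0]
    - [[0,0,0],0]

```text
time: 8.48
position: [415.0, 242.7, 89.6]
tcp_rot: [0.834, -3.003, 0.002]
contact_force: [-0.8, 0.7, -5.3]
gripper_width: 51.5
```

Run:
```python
from h import *
for _ in range(6): capture("top")
meas(14);st()
```

```text
F [ 0.18  0.01 -5.76] [0.43 0.39 0.31] Mworld [ 0.087 -0.005 -0.011] Mtool(as world) [-0.072 -0.049  0.011] sd [0.03  0.022 0.026]
t 9.47 pos [427.4 246.4  97.3] toolx -148.97 tilt [-0.0019 -0.0014 -1.    ] F [ 0.49 -0.02 -5.79] M [ 0.104 -0.003 -0.069] w 51.7 q [ 0.28  0.18  1.92 -0.    1.04 -1.83]
```

The left case reproducibly shows a tool-y moment of about ±0.05 Nm depending on shake direction. A 165 g ball 29 mm off centre would give 0.047 Nm, so this is the rattler. I'll carry it to the reader.

Run:
```python
from h import *
rel(681,-36,135,211)
print(w("top",[(265+(325.5)/8-.5,140+287.5/8-.5)],24))
```

```text
t 9.47 pos [427.4 246.4  97.3] toolx -148.97 tilt [-0.0019 -0.0014 -1.    ] F [ 0.49 -0.02 -5.79] M [ 0.104 -0.003 -0.069] w 51.7 q [ 0.28  0.18  1.92 -0.    1.04 -1.83]
shift tool [ -71.7 -372.7  -37.8] turn 0.001 (or +-pi)
[[680.18831188 -34.71075036  24.        ]]
```

Request:
send_rows:
  moves:
    - [[0,-5,-15],0]
    - [[-3,-25,-30],0]
    - [[-10,-55,-38],0]
    - [[-18,-90,-38],0]
    - [[-25,-130,-38],0]

```text
time: 10.1
position: [517.1, 147.1, 136.8]
tcp_rot: [0.841, -3.026, 0.002]
contact_force: [0.2, 0.1, -6.1]
gripper_width: 51.7
```

Run:
```python
from h import *
rel(680,-35,135,211)
```

```text
t 10.1 pos [517.1 147.1 136.8] toolx -148.93 tilt [-1.0e-04 -1.2e-03 -1.0e+00] F [ 0.23  0.05 -6.12] M [ 0.089 -0.107 -0.001] w 51.7 q [ 0.06  0.21  1.79 -0.    1.14 -2.06]
shift tool [ -45.5 -240.     2. ] turn 0.001 (or +-pi)
```

Request:
send_rows:
  moves:
    - [[-8,-42,2],0]
    - [[-16,-84,2],0]
    - [[-24,-126,2],0]
    - [[-31,-165,2],0]
    - [[-37,-195,2],0]

```text
time: 10.72
position: [650.7, -2.8, 135.9]
tcp_rot: [-0.84, 3.027, -0.003]
contact_force: [0.2, -0.5, -5.2]
gripper_width: 51.5
```

Run:
```python
from h import *
rel(680,-35,135,211)
```

```text
t 10.72 pos [650.7  -2.8 135.9] toolx -148.99 tilt [ 8.0e-04 -1.5e-03 -1.0e+00] F [ 0.21 -0.52 -5.2 ] M [ 0.176 -0.037  0.009] w 51.5 q [-0.19  0.44  1.49 -0.    1.21 -2.3 ]
shift tool [ -8.5 -42.7   1. ] turn 0.0 (or +-pi)
```

Request:
send_rows:
  moves:
    - [[-4,-21,1],0]
    - [[-7,-35,1],0]
    - [[-8,-43,1],0]
    - [[-8,-43,1],0]
    - [[-8,-43,1],0]

```text
time: 11.35
position: [679.2, -34.8, 134.9]
tcp_rot: [0.841, -3.027, 0.002]
contact_force: [0.3, -0.2, -5.6]
gripper_width: 51.8
```

Run:
```python
from h import *
for k in range(4):
  i=capture("scene")
j=capture("top")
meas(8)
rel(680,-35,135,211); print(np.array(read_state()["qvel"]).round(3))
cv2.imwrite("pics/e1.png",i);cv2.imwrite("pics/e2.png",j)
cv2.imwrite("pics/e3.png",cv2.resize(i[130:280,150:310],None,fx=4,fy=4))
```

```text
F [ 0.23  0.1  -5.36] [0.61 0.43 0.42] Mworld [ 0.092 -0.016  0.014] Mtool(as world) [-0.071 -0.061 -0.014] sd [0.042 0.037 0.047]
t 12.0 pos [679.7 -35.6 135. ] toolx -148.99 tilt [ 7.0e-04 -1.6e-03 -1.0e+00] F [ 0.52  0.4  -5.79] M [ 0.117 -0.091  0.022] w 51.4 q [-0.23  0.51  1.4  -0.    1.23 -2.34]
shift tool [-0.6  0.4 -0. ] turn 0.0 (or +-pi)
[ 0.001  0.001 -0.    -0.     0.     0.002]
```

View pics/e3.png

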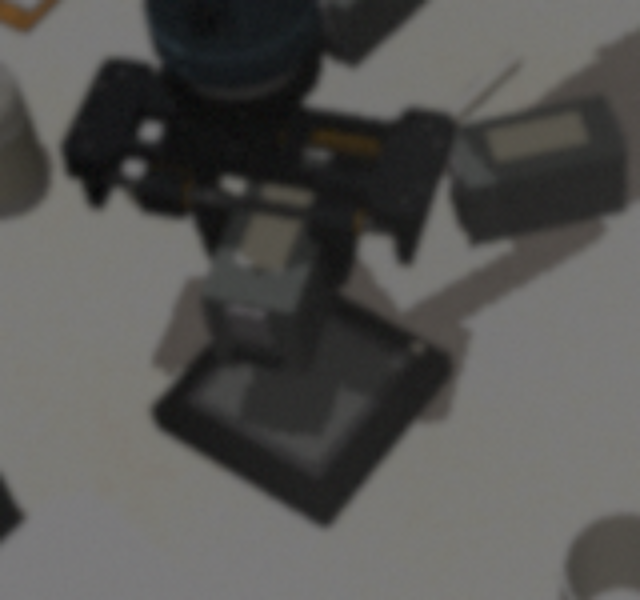

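View pics/e2.png

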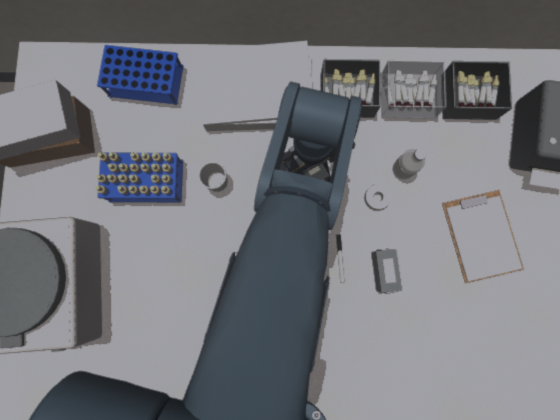

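The case hangs level above the reader, and the bystanders and the other two cases look untouched. As a last check, I'll compare its top corners with where I expect them.

Run:
```python
from h import *
s,r=st(); p=s["position"]; pts=[p+r@np.array([a*52,b*26,c]) for a,b,c in [(-1,1,-34.5),(-1,-1,-34.5),(-1,1,27.5),(-1,-1,27.5)]]
print((proj("scene",pts)-[150,130])*4)
```

```text
t 12.0 pos [679.7 -35.6 135. ] toolx -148.99 tilt [ 7.0e-04 -1.6e-03 -1.0e+00] F [ 0.52  0.4  -5.79] M [ 0.117 -0.091  0.022] w 51.4 q [-0.23  0.51  1.4  -0.    1.23 -2.34]
[[288.  307.2]
 [191.6 289.2]
 [301.6 374. ]
 [210.  356.4]]
```

Run:
```python
from cell import *
print(hand_in())
```

```text
the job is handed in; nothing more can be done
None
```

The left case is the one that rattles. I handed the job in at about 12 s, with that case still held over the middle of the reader.

- **Finding it:** I picked up the left case and shook it along its length four times. Once the hand had stopped, the balance moment depended on the shake direction. It went from about −0.01 Nm before shaking to +0.01, −0.065, +0.048 and −0.049 Nm. The first of these is unreliable because the arm was still settling. The logger at one end would give ±0.047 Nm, so I did not lift the other two cases.
- **Final hold:** The gripper was at (680, −36) mm, with the reader's middle measured at (680, −35) mm. The case's underside was about 107 mm above the bench and level within about 0.01 rad. The arm was still, gripping at 45 N with the fingers 51.4 mm apart.
- **Last checks:** In the last scene picture the case's corners fell within about 4 pixels of where they should be. No check failed. The top camera's view of the middle case was blocked by the arm, but the scene camera shows it standing where it was. The other bench items visible in the last pictures looked unmoved. The small dish was not checked at the end, but the arm and case stayed well clear of it.

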